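# Send a slant bottle down the rocker chute

### The job

Take the media bottle out of the slant rack and lay it flat, lengthwise in the valley of the rocker tray while the brake still holds the tray level, and let go of it. Then squeeze the yellow release button in the red brake lever's grip and, keeping it squeezed, swing the lever all the way down towards you, so that the bottle's own weight tips the tray and sends it down the ramp into the catch trough. Leave the lever down, the bottle lying in the trough and the emptied tray swung back level, without disturbing the other things on the bench.

Things in the scene. Friction and masses are not known exactly. Their poses are not given: they have to be found in the camera images.
- media_bottle: the closed glass bottle with a blue screw cap and yellowish contents that starts in the slant rack: body 56 mm across, 107 mm long with the cap, about 0.11 to 0.22 kg (unknown). Origin at the centre of its underside, z along its axis towards the cap. In the rack it leans: its axis is 30 degrees above level, cap up and away from the robot
- bottle_mid (a point): point on the bottle's axis 50 mm from its underside (on the 56 mm wide straight body), good to grasp across
- slant_rack: fixed blue foot plate, 92 x 56 mm, with two slanting steel rails that carry the bottle from below and a low blue end stop at the bottle's underside; rails and stop stay within 21 mm of the rack's middle line, so that fingers pass outside them on both sides of the bottle. Origin at the centre of its underside, x horizontally along the bottle towards the cap end, z up
- chute: the rocker chute, a fixed unit 425 mm long on a grey base 170 mm deep. Origin on the bench below the rocker's pivot; x points away from the robot's side (across the unit), y along the unit in the way the bottle rolls, z up. In order along y: brake lever (y = -140 mm), rocker tray (y = -60 to 62 mm), ramp (68 to 188 mm), catch trough (188 to 250 mm, floor 8 mm high, 123 mm wide inside, end wall up to 68 mm)
- saddle (a point): middle of the tray's valley, on its upper surface, 95 mm above the bench and 28 mm beyond the pivot in y. The metal tray is a shallow V: both flanks rise 8 degrees from this valley line, which runs along the chute's x; between the green side lips (20 mm high) it is 122 mm wide. A bottle laid along x in the valley stays there while the tray is level, its axis 28 mm above this point
- rocker (a joint): tilt of the tray about its pivot, rad: 0 level (its rest, a brass counterweight pulls it back there), 0.42 fully tipped down towards the ramp. Blocked at 0 while the brake lever is up; once it is free, any such bottle in the valley is heavy enough to tip it
- trough (a point): middle of the catch trough's floor, 220 mm along the chute's y from its origin
- brake_lever (a joint): swing of the red-gripped brake lever, rad: about 0 upright (brake on), 1.15 fully down towards the robot's side (chute -x) at its end stop. A pawl blocks it at about 0.07 unless the button is pressed; it frees the tray from about 0.3 on and stays where it is left (friction about 1.5 N at the grip)
- lever_pivot (a point): the lever's hinge, on its axis (along the chute's y), 45 mm above the bench; the lever swings in the chute's x-z plane
- lever_grip (a point): centre of the lever's red grip, 105 mm from lever_pivot. The grip is 24 x 22 x 48 mm (22 mm along the chute's y, ends 26 mm beyond this point on the lever's line); the steel stem below is 12 mm wide along y. Pinched along y, the grip can turn between the pads
- release_button (a joint): press of the yellow button, 20 mm across, on the -y face of the red grip level with lever_grip: 0 out (stands 8 mm off the face), 0.006 m fully in; moves along the chute's +y. The pawl is clear from 0.004 m; 4 N to start, 10 N fully in. Width over grip and button 30 mm out, 24 mm pressed: both sides must be pinched, and a pinch that sits off-centre leaves the button partly out
- agar_bottle: bystander: second bottle, blue cap, white contents, 56 mm across, 107 mm tall, standing; origin at the centre of its underside
- burner: bystander: gas burner, 71 mm foot, 124 mm tall; origin under its centre
- timer: bystander: white timer, 33 x 52 x 47 mm; origin under its centre
- dish_a: bystander: lower of two stacked closed culture dishes, 60 mm across, 15 mm high; origin under its centre
- dish_b: bystander: upper of the two stacked dishes; origin under its centre
- marker_blue: bystander: black marker with a blue cap, 134 mm long, lying; origin under its centre

How it is judged (in metres and radians):
On the way, in this order (a step that is already met when the one before it is completed fails the run):
1. the bottle lies in the tray's valley, let go, with the tray level and the brake on (x of bottle_mid in the frame of chute between -0.016 and 0.016 m and y of bottle_mid in the frame of chute between 0.014 and 0.042 m and z of bottle_mid in the frame of chute between 0.113 and 0.133 m and angle between media_bottle's own z axis and vertical between 1.42 and 1.72 rad and contact force between the fingers and media_bottle below 0.1 N and linear speed of media_bottle below 0.02 m/s and value of joint rocker below 0.05 rad and value of joint brake_lever below 0.15 rad), for 0.3 s.
2. the bottle, untouched by the fingers, tips the tray towards the ramp (value of joint rocker above 0.2 rad and value of joint brake_lever above 0.15 rad and contact force between the fingers and media_bottle below 0.1 N and y of bottle_mid in the frame of chute between 0.015 and 0.12 m and z of bottle_mid in the frame of chute between 0.06 and 0.14 m), for 0.04 s.
At the end, for the whole second after the job is handed in: the media bottle lies at rest in the catch trough (its middle 195 to 245 mm along the chute's y, within 35 mm of the middle line, 20 to 60 mm above the bench, its axis within 0.15 rad of level), the brake lever is down past 1.0 rad and the tray is back within 0.06 rad of level (x of bottle_mid in the frame of chute between -0.035 and 0.035 m and y of bottle_mid in the frame of chute between 0.195 and 0.245 m and z of bottle_mid in the frame of chute between 0.02 and 0.06 m and angle between media_bottle's own z axis and vertical between 1.42 and 1.72 rad and linear speed of media_bottle below 0.02 m/s and value of joint brake_lever above 1 rad and value of joint rocker below 0.06 rad); the robot touches nothing.
It fails at once if a bystander is moved by more than 25 mm (distance of any of agar_bottle, burner, timer, dish_a, dish_b, marker_blue from where it was at the start of the episode above 0.025 m).
It also fails if it takes over 58 s, if anything falls off the work surface, if the arm or the gripper's body presses on something with over 40 N, if the wrist force passes 120 N, or if a joint passes its speed limit or range.

### The arm

A 6-joint arm with a two-finger parallel gripper is mounted at the origin on a cart in front of the work surface, level with it; the furniture and walls round the work are solid. World frame = base frame: x ahead of the robot, y to its left, z up, the work surface at z = 0. Lengths are in mm, angles in rad, forces in N, time in s.
With the tool pointing down it reaches from about 350 to 775 mm from the base axis. Payload 7.3 kg.
Tool frame: the origin (TCP) lies on the centre line of the jaws, within the pads' length; the fingertips stand 17 mm ahead of it and the grasp point (between the pads) lies 2 mm behind it; z points along the fingers, y is the line along which they close (so a half turn about z gives the same grasp; the last joint's range is limited). The gripper opens to 92 mm and grips with 3 to 60 N. Pads are 19 mm wide; open, the fingers measure 130 mm over their backs; the gripper's body (75 mm by 190 mm) begins 47 mm behind the grasp point.
Start: joints at [0.959, 0.342, 1.524, -0, 1.275, -0.146], TCP at [235.786, 469.093, 243.741] pointing down, gripper open.
Joint ranges: [-2.53, 2.53], [-0.77, 2.02], [0.04, 2.7], [-1, 4.14], [0.28, 2.66], [-3.11, 3.11]. Speed limits (rad/s): [2.57, 2.57, 3.14, 3.14, 3.14, 3.14].

### API

Orientations are given as [roll, pitch, yaw] about the fixed x, y, z axes, in that order (R = Rz(yaw) Ry(pitch) Rx(roll)).
In Python, from plant import bot gives the robot as it stands. The module is installed in compiled form; this text tells all that it offers.
- The arm moves only by the shell command python3 -m pendant 'ROWS'. ROWS is JSON, a list of rows, each a list of 3 entries, a list of its own where there are three numbers: the shift along the world's x, y, z as a fraction of full scale, then the turn, a rotation vector about the world's x, y, z as a fraction of full scale, then the opening, from -1 (shut) to 1 (fully open), so that 0 is half open. In form: [[[tx, ty, tz], [rx, ry, rz], claw], ...]. A call has exactly 10 rows; each row shifts and turns the commanded pose from where the row before left it; what a row does not reach is not made up. Full scale, the value 1, is 30 mm for a shift and 0.12 rad for a turn. A row lasts 1/12 s, in which the tool goes at most 41.7 mm and 7.16 degrees, less where a joint would pass 70% of its speed; a pose out of reach is approached as far as the arm can. A call with a number of a shift or a turn outside -1 to 1 is refused whole. A call with a gripper value outside its range is refused whole. The fingers move at their own pace and stop on an object; the grip force is fixed at half the most. Time passes only in rows, so rows that do not move let the fingers close, or fill a call up. It gives the time, the measured TCP pose, the force, the opening and the grip force at its end, in the units of the state.
- bot.get_obs(): the state, without advancing time (a new reading comes with each control period).
- bot.capture(name): name is "side" or "top"; returns the picture (384x512x3 uint8, blue, green, red); there is no depth.
- bot.camera_params(name): a dict with "fovy" (degrees; the focal length in pixels is half the picture's height over the tangent of half this angle, whatever the lens; pixels are square), "cx", "cy" (the principal point, pixels), "camera_from_world" (4x4, takes a point from world to camera coordinates). Camera axes: x right, y down, z forward; pixel columns grow to the right and rows downward; lengths in mm; the calibration is good to about 2 mm. A picture is of the moment at which its call begins. camera_params takes no time and is no camera call.
- bot.close_job(): hands the job in; it is judged then, once.
The state is a dict: "time": time; "joint_positions": joint angles; "dq": joint speeds; "tau": joint torques, N m; "tool_pos": TCP position; "tcp_rot": TCP orientation; "contact_force": force on the tool from outside, world axes, zero at the start; "moment": the same for the moment, N m; "grip_width": finger opening in mm; "finger_force": force on a finger pad.
Only numpy, scipy, OpenCV 4.12 (cv2) and the standard library are available. Lean on these libraries where they do the work, as an engineer would, in place of code of your own. Each camera call takes 0.05 s, during which the arm holds its last target. There are 200 camera calls.

## Working session

There is one attempt and no reset: what is moved stays moved. The work goes in short steps, Python scripts to look and compute and a shell command to move; the robot and the scene stay as the last step left them, time stands still between calls to the robot, and variables do not carry over. Pictures are saved under pics/ and viewed, at most 10 in all, crops included, and the job is handed in when it is done.

```bash
mkdir -p pics
python3 - <<'E'
from plant import bot
import cv2
print(bot.get_obs())
for n in("side","top"):
    p=bot.camera_params(n);print(n,p["fovy"],p["cx"],p["cy"],p["camera_from_world"])
    cv2.imwrite(f"pics/{n}0.png",cv2.resize(bot.capture(n),(800,600),interpolation=cv2.INTER_CUBIC))
E
```

```text
{'time': 0.0, 'joint_positions': array([ 9.59006979e-01,  3.42719016e-01,  1.52502343e+00,  2.47742169e-05,
        1.27542525e+00, -1.45997775e-01]), 'dq': array([ 0.00027191,  0.00082893,  0.0008514 ,  0.00160692,  0.00080725,
       -0.00163456]), 'tau': array([ 4.00358276e-04, -4.31237805e+01, -2.44218779e+01,  7.20829703e-02,
        5.61530620e-02, -1.64048947e-04]), 'tool_pos': array([235.53874441, 468.75970504, 243.04464248]), 'tcp_rot': array([-3.14003781e+00, -2.52575635e-04,  2.67579365e+00]), 'contact_force': array([-4.99319753e-01,  7.23912491e-01,  3.42784194e-04]), 'moment': array([-0.02848497,  0.01529914,  0.0166579 ]), 'finger_force': 0.0, 'grip_width': 91.88133032067827}
side 53.19314047929278 255.91205722212533 189.8884269722307 [[-9.99445269e-01 -3.18073514e-02 -9.87152886e-03  4.97347164e+02]
 [-3.33276297e-03  3.90440053e-01 -9.20622321e-01  4.35927693e+01]
 [ 3.31367980e-02 -9.20078723e-01 -3.90329470e-01  1.08537428e+03]
 [ 0.00000000e+00  0.00000000e+00  0.00000000e+00  1.00000000e+00]]
top 54.60021412594459 254.19812685660642 191.48291261965787 [[-2.46446734e-02 -9.99433231e-01 -2.29315528e-02  2.18904125e+02]
 [-9.91623747e-01  2.73484295e-02 -1.26231568e-01  5.13495271e+02]
 [ 1.26787166e-01  1.96285366e-02 -9.91735718e-01  9.59053076e+02]
 [ 0.00000000e+00  0.00000000e+00  0.00000000e+00  1.00000000e+00]]
```

View pics/side0.png

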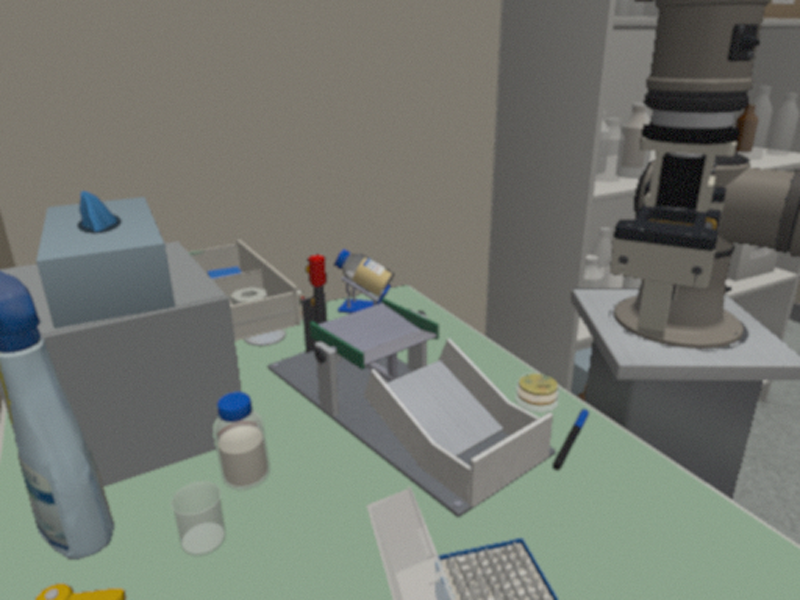

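View pics/top0.png

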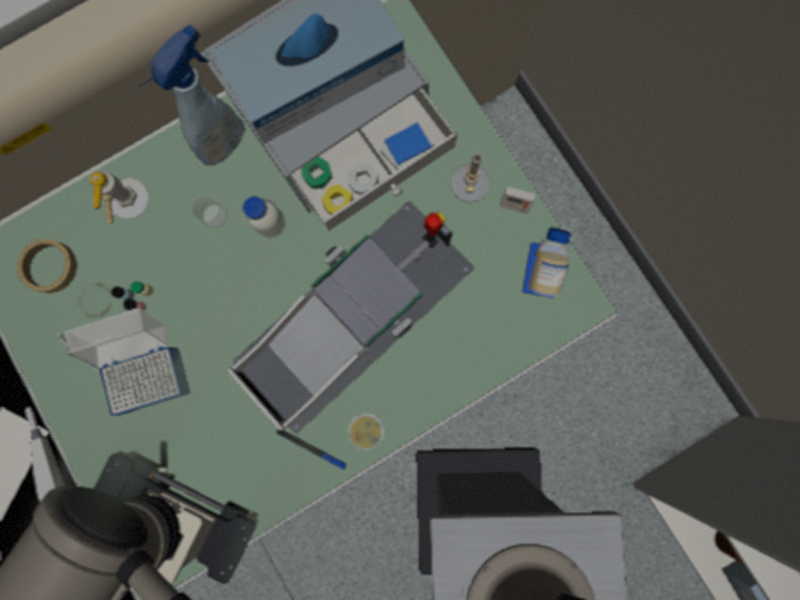

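Run:
```python
import cv2
a=cv2.imread("pics/top0.png");s=512/800
# crops from upscaled image
cv2.imwrite("pics/topc.png",cv2.resize(a[180:450,215:615],None,fx=2,fy=2,interpolation=cv2.INTER_CUBIC))
b=cv2.imread("pics/side0.png")
cv2.imwrite("pics/sidec.png",cv2.resize(b[230:520,250:570],None,fx=2,fy=2,interpolation=cv2.INTER_CUBIC))
```

```text
(no output)
```

View pics/topc.png

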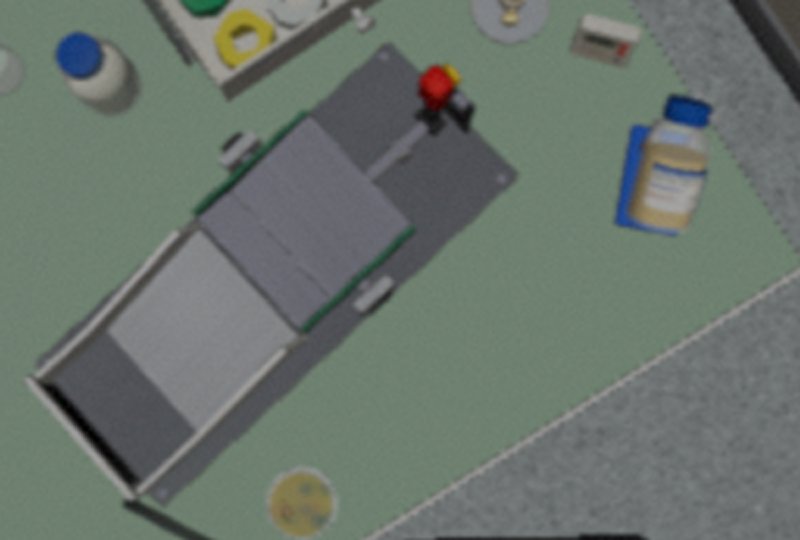

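View pics/sidec.png

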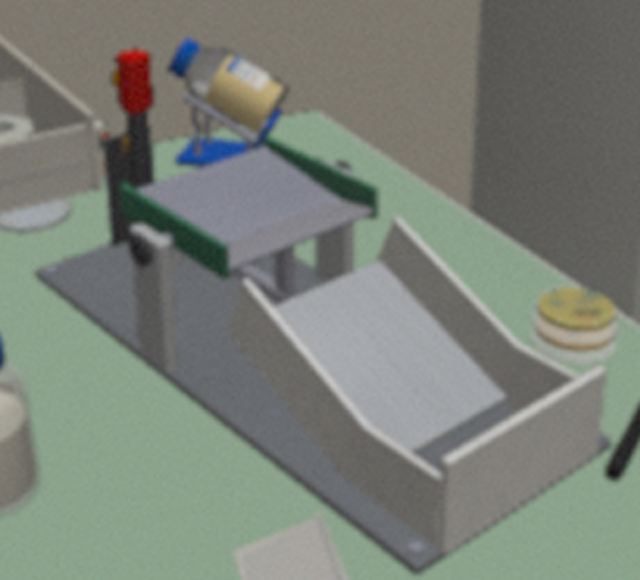

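```bash
cat > h.py <<'E'
import numpy as np
from plant import bot
P={n:bot.camera_params(n) for n in("side","top")}
def proj(n,p):
    c=P[n];q=c["camera_from_world"][:3,:3]@np.array(p)+c["camera_from_world"][:3,3]
    f=192/np.tan(np.radians(c["fovy"]/2));return np.array([c["cx"]+f*q[0]/q[2],c["cy"]+f*q[1]/q[2]])*800/512
E
python3 - <<'E'
from h import *
from scipy.optimize import least_squares as ls
T=lambda x,y:np.array([x/2+215,y/2+180]);S=lambda x,y:np.array([x/2+250,y/2+230])
pts=[("top",T(390,43),(85,-175,6)),("top",T(518,176),(-85,-175,6)),("top",T(30,379),(64,252,68)),("top",T(133,497),(-64,252,68)),("top",T(437,85),(0,-140,176)),("top",T(310,118),(61,-60,107)),
("side",S(40,271),(85,-175,6)),("side",S(418,570),(85,250,6)),("side",S(605,442),(-85,250,6)),("side",S(445,463),(64,252,68)),("side",S(602,372),(-64,252,68)),("side",S(135,82),(0,-140,150))]
def w(v,p):
    c,s=np.cos(v[2]),np.sin(v[2]);return np.array([v[0]+c*p[0]-s*p[1],v[1]+s*p[0]+c*p[1],p[2]])
r=ls(lambda v:np.concatenate([proj(n,w(v,p))-u for n,u,p in pts]),[600,100,.7],loss="soft_l1",f_scale=2)
print("chute",r.x);print(r.fun.reshape(-1,2).round(1).tolist())
for k,p in dict(saddle=(0,28,95),grip=(0,-140,150),trough=(0,220,8),pivot=(0,-140,45)).items():print(k,w(r.x,p).round(1))
c,s=np.cos(np.pi/6),.5
def b(v,t,d):
    h=np.array([np.cos(v[3]),np.sin(v[3]),0]);z=np.array([0,0,1.])
    return v[:3]+t*(c*h+s*z)+d*(-s*h+c*z)
bp=[("top",T(655,231),0,28),("top",T(690,97),107,-19),("side",S(273,113),0,0),("side",S(179,56),107,0)]
r=ls(lambda v:np.concatenate([proj(n,b(v,t,d))-u for n,u,t,d in bp]),[520,-90,40,0])
print("bottle",r.x,"mid",b(r.x,50,0));print(r.fun.reshape(-1,2).round(1).tolist())
# rack foot plate check (z 0-6): top crop corners
for u in(T(617,226),T(680,235),T(632,127)):
    q=ls(lambda v:proj("top",(v[0],v[1],6))-u,[500,-90]).x;print("rack corner",q)
E
```

```text
chute [522.456041   254.09084936  38.41547742]
[[0.3, -1.3], [1.5, 0.7], [-2.8, 0.7], [-3.3, 0.6], [-1.9, 0.2], [-2.2, 0.5], [-3.3, -1.9], [-3.5, -1.2], [2.6, -1.3], [0.4, -2.3], [-0.9, -1.9], [1.5, 0.3]]
saddle [504.1 275.2  95. ]
grip [614.4 148.5 150. ]
trough [378. 420.   8.]
pivot [614.4 148.5  45. ]
bottle [ 5.24561772e+02 -3.76013979e+01  4.70262837e+01 -2.77159305e-01] mid [566.2105184  -49.44968506  72.02628373]
[[0.2, 1.7], [0.1, -0.3], [-0.7, 1.6], [-0.9, -1.6]]
rack corner [527.58669368 -15.84400815]
rack corner [518.11734349 -70.2868628 ]
rack corner [615.71376837 -33.67529384]
```

Top and side views agree. The chute origin is about (522,254) with yaw 0.716, the grip at (614,148,150) and bottle_mid at about (566,-50,72). Rack yaw is about -0.2, and sizes and heights match the data. I'm moving to the pre-grasp.

```bash
python3 -m pendant '[[[0.46,-0.85,0],[0,0,0.22],1],[[0.46,-0.85,0],[0,0,0.22],1],[[0.46,-0.85,0],[0,0,0.22],1],[[0.46,-0.85,0],[0,0,0.22],1],[[0.46,-0.85,0],[0,0,0.22],1],[[0.46,-0.85,0],[0,0,0.22],1],[[0.46,-0.85,0],[0,0,0.22],1],[[0.46,-0.85,0],[0,0,0.22],1],[[0.46,-0.85,0],[0,0,0.22],1],[[0.46,-0.85,0],[0,0,0.22],1]]'
python3 -m pendant '[[[0.46,-0.85,-0.26],[-0.087,-0.428,0],1],[[0.46,-0.85,-0.26],[-0.087,-0.428,0],1],[[0.46,-0.85,-0.26],[-0.087,-0.428,0],1],[[0.46,-0.85,-0.26],[-0.087,-0.428,0],1],[[0.46,-0.85,-0.26],[-0.087,-0.428,0],1],[[0.46,-0.85,-0.26],[-0.087,-0.428,0],1],[[0.46,-0.85,-0.26],[-0.087,-0.428,0],1],[[0.46,-0.85,-0.26],[-0.087,-0.428,0],1],[[0.46,-0.85,-0.26],[-0.087,-0.428,0],1],[[0.46,-0.85,-0.26],[-0.087,-0.428,0],1]]'
python3 - <<'E'
from h import *
import cv2
from scipy.spatial.transform import Rotation as R
o=bot.get_obs();print(o["tool_pos"],o["tcp_rot"]);M=R.from_euler("xyz",o["tcp_rot"]).as_matrix();print(M.round(3))
a=cv2.resize(bot.capture("side"),(800,600),interpolation=cv2.INTER_CUBIC)[150:400,250:500]
b=cv2.resize(bot.capture("top"),(800,600),interpolation=cv2.INTER_CUBIC)[150:400,400:650]
m=np.hstack([a,b]);cv2.imwrite("pics/g1.png",cv2.resize(m,(800,400),interpolation=cv2.INTER_CUBIC))
E
```

```text
time: 0.93
tool_pos: [374.0, 212.7, 243.6]
tcp_rot: [-3.141, -0.0, 2.941]
contact_force: [0.2, 1.1, -0.2]
grip_width: 92.0
finger_force: 0.0
time: 1.77
tool_pos: [512.0, -42.4, 165.5]
tcp_rot: [-3.141, 0.527, 2.94]
contact_force: [1.5, 1.8, -0.1]
grip_width: 91.9
finger_force: 0.0
[511.97336153 -42.4031122  165.51943559] [-3.14096984  0.52673501  2.93984029]
[[-0.847  0.201  0.492]
 [ 0.173  0.98  -0.101]
 [-0.503 -0.001 -0.864]]
```

View pics/g1.png

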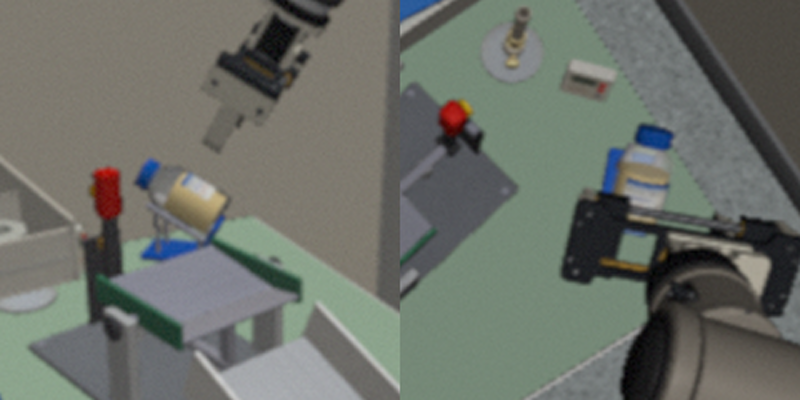

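```bash
python3 -m pendant '[[[0.2,-0.03,-0.35],[0,0,0],1],[[0.2,-0.03,-0.35],[0,0,0],1],[[0.2,-0.03,-0.35],[0,0,0],1],[[0.2,-0.03,-0.35],[0,0,0],1],[[0.2,-0.03,-0.35],[0,0,0],1],[[0.2,-0.03,-0.35],[0,0,0],1],[[0.17,-0.02,-0.29],[0,0,0],1],[[0.17,-0.02,-0.29],[0,0,0],1],[[0.16,-0.02,-0.27],[0,0,0],1],[[0,0,0],[0,0,0],1]]'
python3 -m pendant '[[[0,0,0],[0,0,0],0.3],[[0,0,0],[0,0,0],-1],[[0,0,0],[0,0,0],-1],[[0,0,0],[0,0,0],-1],[[0,0,0],[0,0,0],-1],[[0,0,0],[0,0,0],-1],[[0,0,0],[0,0,0],-1],[[0,0,0],[0,0,0],-1],[[0,0,0],[0,0,0],-1],[[0,0,0],[0,0,0],-1]]'
python3 - <<'E'
from h import *
import cv2
a=cv2.resize(bot.capture("side"),(800,600),interpolation=cv2.INTER_CUBIC)[150:400,250:500]
b=cv2.resize(bot.capture("top"),(800,600),interpolation=cv2.INTER_CUBIC)[150:400,400:650]
m=np.hstack([a,b]);cv2.imwrite("pics/g2.png",cv2.resize(m,(800,400),interpolation=cv2.INTER_CUBIC))
E
```

```text
time: 2.7
tool_pos: [574.5, -49.9, 108.0]
tcp_rot: [3.139, 0.473, 2.94]
contact_force: [-0.8, 0.1, 0.5]
grip_width: 92.1
finger_force: 0.0
time: 3.53
tool_pos: [573.7, -49.8, 109.2]
tcp_rot: [3.139, 0.474, 2.94]
contact_force: [-0.6, -0.1, 0.8]
grip_width: 49.2
finger_force: 27.6
```

View pics/g2.png

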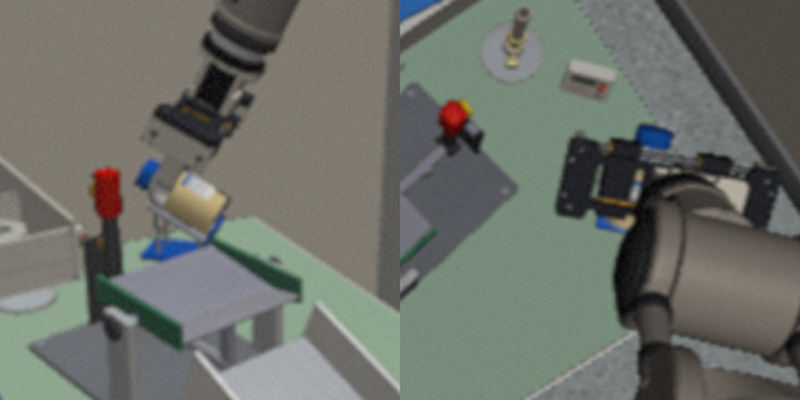

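```bash
python3 -m pendant '[[[0,0,0],[0,0,0],1],[[0,0,0],[0,0,0],1],[[0,0,0],[0,0,0],1],[[0,0,0],[0,0,0],1],[[0,0,0],[0,0,0],1],[[0,0,0],[0,0,0],1],[[0,0,0],[0,0,0],1],[[0,0,0],[0,0,0],1],[[0,0,0],[0,0,0],1],[[0,0,0],[0,0,0],1]]'
python3 -c "
from plant import bot
print(bot.get_obs()['joint_positions'])"
```

```text
time: 4.47
tool_pos: [573.7, -49.7, 109.0]
tcp_rot: [3.139, 0.473, 2.94]
contact_force: [0.1, -0.9, 0.0]
grip_width: 91.7
finger_force: 0.0
[-0.22710584  0.41994975  1.9657367   0.05137444  0.28299103 -1.64268847]
```

```bash
python3 -m pendant '[[[0,0,0.1],[0.09,0.45,0],1],[[0,0,0.1],[0.09,0.45,0],1],[[0,0,0.1],[0.09,0.45,0],1],[[0,0,0.1],[0.09,0.45,0],1],[[0,0,0.1],[0.09,0.45,0],1],[[-0.06,0,-0.31],[0,0,0],1],[[-0.06,0,-0.31],[0,0,0],1],[[-0.06,0,-0.31],[0,0,0],1],[[-0.06,0,-0.31],[0,0,0],1],[[-0.06,0,-0.31],[0,0,0],1]]'
python3 -c "
from plant import bot
print(bot.get_obs()['joint_positions'])"
```

```text
time: 5.3
tool_pos: [563.3, -49.4, 75.7]
tcp_rot: [3.14, 0.196, 2.94]
contact_force: [0.4, -0.5, 0.2]
grip_width: 92.1
finger_force: 0.0
[-0.2265952   0.5224521   1.78942976  0.01109553  0.63339999 -1.60443551]
```

```bash
python3 -m pendant '[[[0,0,0.07],[0,0,0],0.3],[[0,0,0],[0,0,0],-1],[[0,0,0],[0,0,0],-1],[[0,0,0],[0,0,0],-1],[[0,0,0],[0,0,0],-1],[[0,0,0],[0,0,0],-1],[[0,0,0],[0,0,0],-1],[[0,0,0],[0,0,0],-1],[[0,0,0],[0,0,0],-1],[[0,0,0],[0,0,0],-1]]'
python3 - <<'E'
from h import *
import cv2
b=cv2.resize(bot.capture("side"),(800,600),interpolation=cv2.INTER_CUBIC)[220:370,280:430]
cv2.imwrite("pics/g3.png",cv2.resize(b,(500,500),interpolation=cv2.INTER_CUBIC))
E
```

```text
time: 6.13
tool_pos: [565.0, -48.4, 80.4]
tcp_rot: [3.138, 0.199, 2.94]
contact_force: [-0.1, 7.3, 3.3]
grip_width: 54.6
finger_force: 30.0
```

View pics/g3.png

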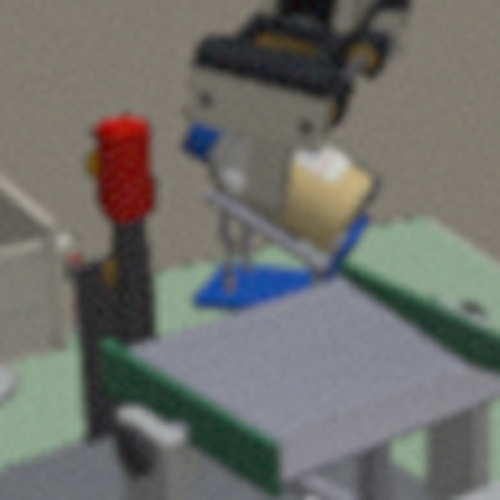

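```bash
python3 -m pendant '[[[0,0,0],[0,0,0],0.3],[[0,0,0],[0,0,0],0.3],[[0,0,0],[0,0,0],0.3],[[-0.12,0.05,-0.14],[0,0,0],0.3],[[-0.12,0.05,-0.14],[0,0,0],0.3],[[0,0,0],[0,0,0],-1],[[0,0,0],[0,0,0],-1],[[0,0,0],[0,0,0],-1],[[0,0,0],[0,0,0],-1],[[0,0,0],[0,0,0],-1]]'
python3 -m pendant '[[[0,0,0],[0,0,0],-1],[[0,0,0],[0,0,0],-1],[[0,0,0],[0,0,0],-1],[[0,0,0],[0,0,0],-1],[[0,0,0],[0,0,0],-1],[[0,0,0],[0,0,0],-1],[[0,0,0],[0,0,0],-1],[[0,0,0],[0,0,0],-1],[[0,0,0],[0,0,0],-1],[[0,0,0],[0,0,0],-1]]'
```

```text
time: 7.02
tool_pos: [557.4, -46.7, 71.2]
tcp_rot: [3.14, 0.198, 2.94]
contact_force: [-1.4, 1.6, -1.0]
grip_width: 54.7
finger_force: 30.0
time: 7.85
tool_pos: [557.5, -46.8, 71.3]
tcp_rot: [3.14, 0.198, 2.94]
contact_force: [-1.4, 1.2, -0.9]
grip_width: 55.0
finger_force: 30.0
```

```bash
python3 -m pendant '[[[0,0,0.4],[0,0,0],-1],[[0,0,0.8],[0,0,0],-1],[[0,0,0.8],[0,0,0],-1],[[0,0,0.8],[0,0,0],-1],[[0,0,0.5],[0.145,0.713,0],-1],[[0,0,0.5],[0.145,0.713,0],-1],[[0,0,0.5],[0.145,0.713,0],-1],[[0,0,0.5],[0.145,0.713,0],-1],[[0,0,0.5],[0.145,0.713,0],-1],[[0,0,0.5],[0.145,0.713,0],-1]]'
python3 -m pendant '[[[-0.09,0.54,0],[0,0,0.763],-1],[[-0.09,0.54,0],[0,0,0.763],-1],[[-0.09,0.54,0],[0,0,0.763],-1],[[-0.09,0.54,0],[0,0,0.763],-1],[[-0.09,0.54,0],[0,0,0.763],-1],[[-0.09,0.54,0],[0,0,0.763],-1],[[-0.09,0.54,0],[0,0,0.763],-1],[[-0.09,0.54,0],[0,0,0.763],-1],[[-0.09,0.54,0],[0,0,0.763],-1],[[-0.09,0.54,0],[0,0,0.763],-1]]'
python3 -m pendant '[[[-0.09,0.54,0],[0,0,0],-1],[[-0.09,0.54,0],[0,0,0],-1],[[-0.09,0.54,0],[0,0,0],-1],[[-0.09,0.54,0],[0,0,0],-1],[[-0.09,0.54,0],[0,0,0],-1],[[-0.09,0.54,0],[0,0,0],-1],[[-0.09,0.54,0],[0,0,0],-1],[[-0.09,0.54,0],[0,0,0],-1],[[-0.09,0.54,0],[0,0,0],-1],[[-0.09,0.54,0],[0,0,0],-1]]'
python3 - <<'E'
from h import *
import cv2
from scipy.spatial.transform import Rotation as R
o=bot.get_obs();print(o["tool_pos"],R.from_euler("xyz",o["tcp_rot"]).as_matrix().round(3))
a=cv2.resize(bot.capture("side"),(800,600),interpolation=cv2.INTER_CUBIC)[150:400,250:500]
b=cv2.resize(bot.capture("top"),(800,600),interpolation=cv2.INTER_CUBIC)[150:400,250:500]
m=np.hstack([a,b]);cv2.imwrite("pics/g4.png",cv2.resize(m,(800,400),interpolation=cv2.INTER_CUBIC))
E
```

```text
time: 8.68
tool_pos: [557.9, -47.1, 246.7]
tcp_rot: [3.141, -0.328, 2.94]
contact_force: [0.4, -0.7, -2.2]
grip_width: 54.8
finger_force: 30.0
time: 9.52
tool_pos: [530.7, 116.0, 245.1]
tcp_rot: [3.141, -0.325, -2.423]
contact_force: [0.6, 0.7, -2.0]
grip_width: 54.6
finger_force: 30.0
time: 10.35
tool_pos: [503.4, 278.5, 245.2]
tcp_rot: [3.141, -0.325, -2.428]
contact_force: [0.2, 0.8, -1.5]
grip_width: 54.3
finger_force: 30.0
[503.44477901 278.46834749 245.20492512] [[-0.716 -0.654 -0.242]
 [-0.62   0.756 -0.209]
 [ 0.32   0.001 -0.948]]
```

View pics/g4.png

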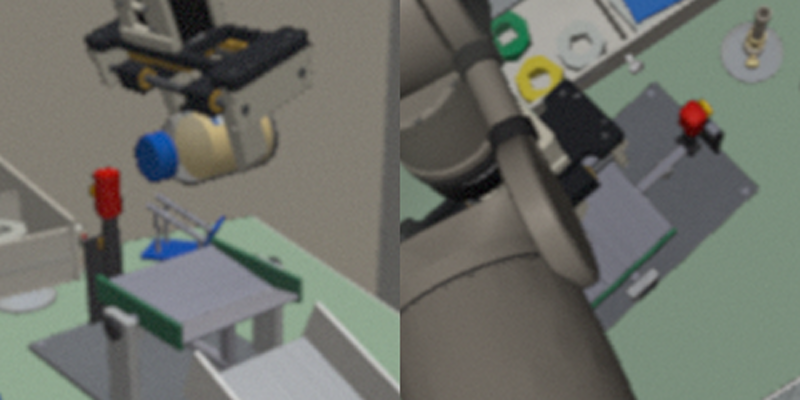

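Run:
```python
from h import *
import cv2
from scipy.optimize import least_squares as ls
g=cv2.resize(cv2.imread("pics/g4.png")[:,:400],(250,250),interpolation=cv2.INTER_AREA)
h=cv2.cvtColor(g,cv2.COLOR_BGR2HSV);m=((h[...,0]>100)&(h[...,0]<125)&(h[...,1]>140)&(h[...,2]>60)).astype(np.uint8);m[:70]=0;m[120:]=0;m[:,115:]=0
x,y,w,hh=cv2.boundingRect(m);print("cap bbox",x+250,y+150,w,hh)
tcp=np.array([503.4,278.5,245.2]);ps=.713;hd=np.array([np.cos(ps),np.sin(ps),0]);n=np.array([-hd[1],hd[0],0]);z=np.array([0,0,1.])
A=np.linspace(0,2*np.pi,60)
def circ(v,t,r):
    s,za,p,_=v;ax=np.cos(p)*hd+np.sin(p)*z;u=-np.sin(p)*hd+np.cos(p)*z
    c=tcp-z*za+(t-s)*ax
    return np.array([proj("side",c+r*(np.cos(a)*n+np.sin(a)*u)) for a in A])
def res(v):
    cap=np.vstack([circ(v,107,v[3]),circ(v,88,v[3])]);b0=circ(v,0,28);b1=circ(v,70,28)
    return np.array([cap[:,0].min()-(x+250),cap[:,1].min()-(y+150),cap[:,1].max()-(y+150+hh),b0[:,0].max()-423,b1[:,1].max()-264.4,(b0[:,1].max()-257.)*.5])
r=ls(res,[50,6,0,19]);print("s,za,pitch,capr",r.x,res(r.x).round(1))
```

```text
cap bbox 335 232 25 31
s,za,pitch,capr [3.94211000e+01 3.03487005e+00 3.32272029e-02 1.66359837e+01] [-1.4  0.  -0.8  1.7  1.3 -0.8]
```

Run:
```python
from h import *
from scipy.optimize import least_squares as ls
T=lambda x,y:np.array([x/2+215,y/2+180]);S=lambda x,y:np.array([x/2+250,y/2+230])
f=lambda v:np.r_[proj("top",v)-T(304.5,221.5),proj("side",v)-S(249,190)]
r=ls(f,[522,254,120]);print(r.x,r.fun)
q=[ls(lambda v:proj("top",(v[0],v[1],r.x[2]))-u,[522,254]).x for u in(T(307,114),T(197,213),T(413,230),T(303,330))]
print(np.round(q,1).tolist())
a=(q[0]+q[1]-q[2]-q[3])/2;b=(q[1]+q[3]-q[0]-q[2])/2;print("x axis yaw",np.arctan2(a[1],a[0]),np.linalg.norm(a),"y axis yaw",np.arctan2(-b[0],b[1]),np.linalg.norm(b))
c,s=np.cos(.716),np.sin(.716)
print("triang centre in chute fit:",np.array([[c,s],[-s,c]])@(r.x[:2]-[522.5,254.1]))
gr=ls(lambda v:np.r_[proj("top",v+[0,0,26])-T(437,86),proj("side",v)-S(135,82)],[614,148,150]);print("grip",gr.x,gr.fun)
```

```text
[523.94650739 251.08560931 109.45193435] [ 0.0099736   0.23795035 -0.20589382 -0.02692261]
[[611.4, 247.5], [533.5, 336.6], [515.1, 165.3], [438.5, 253.8]]
x axis yaw 0.711456769213374 126.28432251318928 y axis yaw 0.7160488147335329 117.68165928311197
triang centre in chute fit: [-0.88726314 -3.22361582]
grip [615.58052036 145.84558455 149.18180726] [-0.11301424 -1.00862452  1.0141202   0.21113124]
```

```bash
python3 -m pendant '[[[-0.05,-0.085,-0.5],[0,0,0],-1],[[-0.05,-0.085,-0.5],[0,0,0],-1],[[-0.05,-0.085,-0.5],[0,0,0],-1],[[-0.05,-0.085,-0.5],[0,0,0],-1],[[-0.05,-0.085,-0.5],[0,0,0],-1],[[-0.04,-0.085,-0.5],[0,0,0],-1],[[0,0,-0.3],[0,0,0],-1],[[0,0,-0.2],[0,0,0],-1],[[0,0,-0.1],[0,0,0],-1],[[0,0,-0.1],[0,0,0],-1]]'
python3 - <<'E'
from h import *
import cv2
a=cv2.resize(bot.capture("side"),(800,600),interpolation=cv2.INTER_CUBIC)[220:370,270:470]
cv2.imwrite("pics/g5.png",cv2.resize(a,(800,600),interpolation=cv2.INTER_CUBIC))
E
```

```text
time: 11.28
tool_pos: [495.2, 262.1, 134.4]
tcp_rot: [3.141, -0.325, -2.428]
contact_force: [0.0, 0.2, -0.2]
grip_width: 54.5
finger_force: 30.0
```

View pics/g5.png

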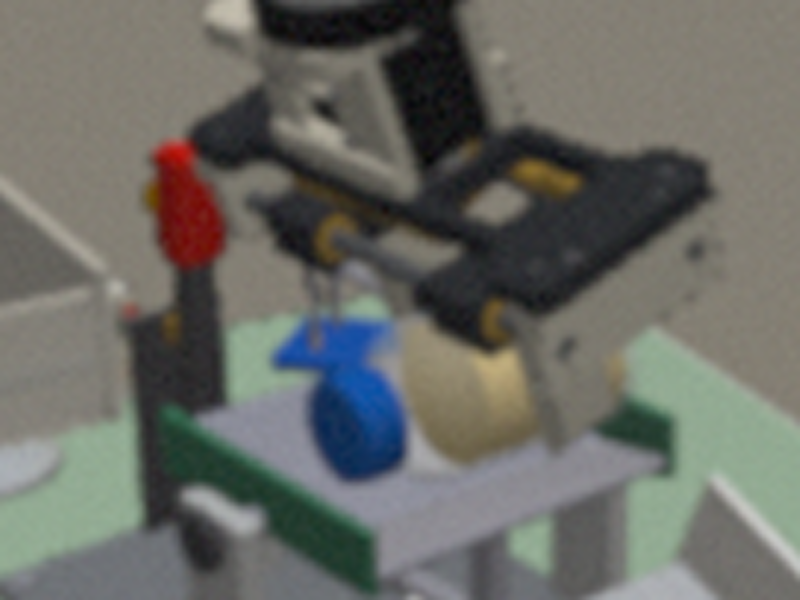

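```bash
python3 -m pendant '[[[0,0,-0.05],[0,0,0],-1],[[0,0,-0.05],[0,0,0],-1],[[0,0,-0.05],[0,0,0],-1],[[0,0,0],[0,0,0],-1],[[0,0,0],[0,0,0],-1],[[0,0,0],[0,0,0],-1],[[0,0,0],[0,0,0],-1],[[0,0,0],[0,0,0],-1],[[0,0,0],[0,0,0],-1],[[0,0,0],[0,0,0],-1]]'
python3 - <<'E'
from h import *
import cv2
tcp=bot.get_obs()["tool_pos"];ps=.713;hd=np.array([np.cos(ps),np.sin(ps),0]);n=np.array([-hd[1],hd[0],0]);z=np.array([0,0,1.])
g=cv2.resize(bot.capture("side"),(800,600),interpolation=cv2.INTER_CUBIC)
h=cv2.cvtColor(g,cv2.COLOR_BGR2HSV);m=((h[...,0]>100)&(h[...,0]<125)&(h[...,1]>140)&(h[...,2]>60)).astype(np.uint8);m[:305]=0;m[350:]=0;m[:,:340]=0;m[:,375:]=0
print("cap bbox",cv2.boundingRect(m))
for s in(36,40,44):
    p=np.array([proj("side",tcp-3*z+(t-s)*hd+16.6*(np.cos(a)*n+np.sin(a)*z)) for t in(107,88) for a in np.linspace(0,6.28,60)])
    print(s,p.min(0),p.max(0))
E
```

```text
time: 12.17
tool_pos: [494.8, 262.0, 129.8]
tcp_rot: [3.14, -0.326, -2.427]
contact_force: [0.1, -0.6, -1.4]
grip_width: 54.5
finger_force: 30.0
cap bbox (340, 305, 31, 37)
36 [344.40424372 315.62610794] [371.27578385 344.43139103]
40 [346.94165273 314.79473098] [373.7738689  343.50607461]
44 [349.46417461 313.96824824] [376.25706135 342.58625818]
```

```bash
python3 -m pendant '[[[-0.05,-0.04,-0.05],[0,0,0],-1],[[0,0,-0.05],[0,0,0],-1],[[0,0,0],[0,0,0],-1],[[0,0,0],[0,0,0],-1],[[0,0,0],[0,0,0],-1],[[0,0,0],[0,0,0],-1],[[0,0,0],[0,0,0],-1],[[0,0,0],[0,0,0],-1],[[0,0,0],[0,0,0],-1],[[0,0,0],[0,0,0],-1]]'
```

```text
time: 13.05
tool_pos: [493.3, 260.8, 126.8]
tcp_rot: [3.14, -0.326, -2.427]
contact_force: [-0.6, 0.6, -1.8]
grip_width: 54.6
finger_force: 30.0
```

```bash
python3 -m pendant '[[[0,0,-0.05],[0,0,0],-1],[[0,0,0],[0,0,0],-1],[[0,0,0],[0,0,0],-1],[[0,0,0],[0,0,0],-1],[[0,0,0],[0,0,0],-1],[[0,0,0],[0,0,0],-1],[[0,0,0],[0,0,0],-1],[[0,0,0],[0,0,0],-1],[[0,0,0],[0,0,0],-1],[[0,0,0],[0,0,0],-1]]'
```

```text
time: 13.88
tool_pos: [493.3, 260.8, 125.2]
tcp_rot: [3.14, -0.326, -2.427]
contact_force: [0.4, 0.6, -1.4]
grip_width: 54.5
finger_force: 30.0
```

```bash
for i in 1 2; do python3 -m pendant '[[[0,0,-0.06],[0,0,0],-1],[[0,0,0],[0,0,0],-1],[[0,0,0],[0,0,0],-1],[[0,0,0],[0,0,0],-1],[[0,0,0],[0,0,0],-1],[[0,0,0],[0,0,0],-1],[[0,0,0],[0,0,0],-1],[[0,0,0],[0,0,0],-1],[[0,0,0],[0,0,0],-1],[[0,0,0],[0,0,0],-1]]'; done
```

```text
time: 14.72
tool_pos: [493.3, 260.8, 123.5]
tcp_rot: [3.14, -0.326, -2.428]
contact_force: [1.3, -0.2, -0.5]
grip_width: 54.7
finger_force: 30.0
time: 15.55
tool_pos: [493.3, 260.7, 123.0]
tcp_rot: [3.141, -0.325, -2.428]
contact_force: [-2.2, -0.5, 8.7]
grip_width: 55.1
finger_force: 30.0
```

```bash
python3 -m pendant '[[[0,0,0.03],[0,0,0],-1],[[0,0,0],[0,0,0],0.3],[[0,0,0],[0,0,0],0.5],[[0,0,0],[0,0,0],0.5],[[0,0,0],[0,0,0],0.5],[[0,0,0],[0,0,0],0.5],[[0,0,0],[0,0,0],0.5],[[0,0,0],[0,0,0],0.5],[[0.04,0.035,0.15],[0,0,0],0.5],[[0.04,0.035,0.15],[0,0,0],0.5]]'
python3 -m pendant '[[[0.04,0.035,0.15],[0,0,0],0.6],[[0.08,0.07,0.32],[0,0,0],0.6],[[0.08,0.07,0.32],[0,0,0],0.6],[[0.08,0.07,0.32],[0,0,0],0.6],[[0.08,0.07,0.32],[0,0,0],0.6],[[0.08,0.07,0.32],[0,0,0],0.6],[[0.08,0.07,0.4],[0,0,0],0.6],[[0.08,0.07,0.5],[0,0,0],0.6],[[0.08,0.07,0.5],[0,0,0],0.6],[[0.08,0.07,0.5],[0,0,0],0.6]]'
python3 - <<'E'
from h import *
import cv2
a=cv2.resize(bot.capture("side"),(800,600),interpolation=cv2.INTER_CUBIC)[220:370,270:470]
b=cv2.resize(bot.capture("top"),(800,600),interpolation=cv2.INTER_CUBIC)[180:330,270:470]
cv2.imwrite("pics/g6.png",cv2.resize(np.hstack([a,b]),(800,300),interpolation=cv2.INTER_CUBIC))
E
```

```text
time: 16.38
tool_pos: [495.6, 262.9, 131.8]
tcp_rot: [3.14, -0.326, -2.427]
contact_force: [1.1, 0.1, 0.2]
grip_width: 68.8
finger_force: 0.0
time: 17.22
tool_pos: [518.6, 283.0, 242.4]
tcp_rot: [3.141, -0.325, -2.427]
contact_force: [0.3, -0.7, 0.1]
grip_width: 73.2
finger_force: 0.0
```

View pics/g6.png

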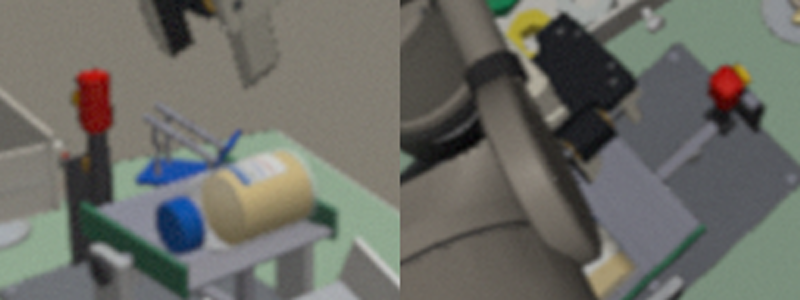

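```bash
python3 -m pendant '[[[0.33,-0.46,0],[0.177,-0.205,0],0.6],[[0.33,-0.46,0],[0.177,-0.205,0],0.6],[[0.33,-0.46,0],[0.177,-0.205,0],0.6],[[0.33,-0.46,0],[0.177,-0.205,0],0.6],[[0.33,-0.46,0],[0.177,-0.205,0],0.6],[[0.33,-0.46,0],[0.177,-0.205,0],0.6],[[0.33,-0.46,0],[0.177,-0.205,0],0.6],[[0.33,-0.46,0],[0.177,-0.205,0],0.6],[[0.33,-0.46,0],[0.177,-0.205,0],0.6],[[0.3,-0.46,0],[0.177,-0.205,0],0.6]]'
python3 - <<'E'
from h import *
from scipy.optimize import least_squares as ls
T=lambda x,y:np.array([x/2+215,y/2+180]);S=lambda x,y:np.array([x/2+250,y/2+230])
r=ls(lambda v:np.r_[proj("top",v)-T(462,100),proj("side",v)-S(118,138)],[622,130,90]);c,s=np.cos(.716),np.sin(.716)
print("post",r.x,np.array([[c,s],[-s,c]])@(r.x[:2]-[523.8,251.2]),r.fun)
print(bot.get_obs()["joint_positions"])
E
```

```text
time: 18.15
tool_pos: [616.7, 144.0, 240.3]
tcp_rot: [3.141, 0.0, -2.428]
contact_force: [0.5, 0.5, 0.3]
grip_width: 73.5
finger_force: 0.0
post [631.20278732 122.31617121  91.43571145] [  -3.56709681 -167.73096276] [-0.51890227 -4.54274172  4.36987455  0.87053159]
[ 1.08110659e-01  5.47726453e-01  1.20294648e+00  7.97515587e-04
  1.39135737e+00 -2.17667248e+00]
```

```bash
python3 -m pendant '[[[0,0.03,-0.4],[0,0,0],0.2],[[0,0,-0.4],[0,0,0],0.2],[[0,0,-0.4],[0,0,0],0.2],[[0,0,-0.4],[0,0,0],0.2],[[0,0,-0.4],[0,0,0],0.2],[[0,0,-0.4],[0,0,0],0.2],[[0,0,-0.4],[0,0,0],0.2],[[0,0,-0.26],[0,0,0],0.2],[[0,0,0],[0,0,0],0.2],[[0,0,0],[0,0,0],0]]'
python3 -m pendant '[[[0,0,0],[0,0,0],-0.25],[[0,0,0],[0,0,0],-0.3],[[0,0,0],[0,0,0],-0.4],[[0,0,0],[0,0,0],-1],[[0,0,0],[0,0,0],-1],[[0,0,0],[0,0,0],-1],[[0,0,0],[0,0,0],-1],[[0,0,0],[0,0,0],-1],[[0,0,0],[0,0,0],-1],[[0,0,0],[0,0,0],-1]]'
```

```text
time: 18.98
tool_pos: [616.3, 145.7, 148.8]
tcp_rot: [3.14, -0.002, -2.428]
contact_force: [0.0, 0.0, -0.4]
grip_width: 52.0
finger_force: 0.0
time: 19.82
tool_pos: [617.6, 145.1, 150.2]
tcp_rot: [-3.14, 0.001, -2.428]
contact_force: [3.2, -5.3, 2.7]
grip_width: 22.3
finger_force: 30.0
```

```bash
python3 -m pendant '[[[-0.11,-0.14,0],[0.08,-0.095,0],-1],[[-0.132,-0.115,-0.013],[0.08,-0.095,0],-1],[[-0.131,-0.114,-0.022],[0.08,-0.095,0],-1],[[-0.13,-0.113,-0.03],[0.08,-0.095,0],-1],[[-0.129,-0.112,-0.039],[0.08,-0.095,0],-1],[[-0.127,-0.11,-0.047],[0.08,-0.095,0],-1],[[-0.125,-0.109,-0.056],[0.08,-0.095,0],-1],[[-0.123,-0.107,-0.064],[0.08,-0.095,0],-1],[[-0.12,-0.104,-0.072],[0.08,-0.095,0],-1],[[-0.117,-0.102,-0.08],[0.08,-0.095,0],-1]]'
```

```text
time: 20.65
tool_pos: [580.7, 112.5, 137.9]
tcp_rot: [-3.138, 0.154, -2.428]
contact_force: [4.1, -0.0, 1.6]
grip_width: 22.2
finger_force: 30.0
```

```bash
python3 -m pendant '[[[-0.114,-0.099,-0.088],[0.08,-0.095,0],-1],[[-0.111,-0.096,-0.095],[0.08,-0.095,0],-1],[[-0.107,-0.093,-0.102],[0.08,-0.095,0],-1],[[-0.103,-0.089,-0.109],[0.08,-0.095,0],-1],[[-0.099,-0.086,-0.116],[0.08,-0.095,0],-1],[[-0.094,-0.082,-0.123],[0.08,-0.095,0],-1],[[-0.089,-0.078,-0.128],[0.08,-0.095,0],-1],[[-0.085,-0.074,-0.134],[0.08,-0.095,0],-1],[[-0.079,-0.069,-0.14],[0.08,-0.095,0],-1],[[-0.074,-0.064,-0.145],[0.08,-0.095,0],-1]]'
python3 -m pendant '[[[-0.069,-0.06,-0.15],[0,0,0],-1],[[-0.063,-0.055,-0.154],[0,0,0],-1],[[-0.057,-0.05,-0.158],[0,0,0],-1],[[-0.03,-0.026,-0.097],[0,0,0],-1],[[0,0,0],[0,0,0],-1],[[0,0,0],[0,0,0],-1],[[0,0,0],[0,0,0],-1],[[0,0,0],[0,0,0],-1],[[0,0,0],[0,0,0],-1],[[0,0,0],[0,0,0],-1]]'
```

```text
time: 21.48
tool_pos: [551.7, 86.9, 102.4]
tcp_rot: [-3.136, 0.301, -2.427]
contact_force: [1.8, -2.5, 4.7]
grip_width: 22.5
finger_force: 30.0
time: 22.32
tool_pos: [544.5, 80.6, 84.4]
tcp_rot: [-3.136, 0.297, -2.427]
contact_force: [1.4, -8.3, 1.3]
grip_width: 22.0
finger_force: 30.0
```

```bash
python3 -m pendant '[[[0,0,0],[0,0,0],-0.2],[[0,0,0],[0,0,0],0],[[0,0,0],[0,0,0],0.2],[[0,0,0],[0,0,0],0.2],[[0,0,0],[0,0,0],0.2],[[0,0,0],[0,0,0],0.2],[[-0.06,-0.05,0.25],[0,0,0],0.2],[[-0.06,-0.05,0.25],[0,0,0],0.2],[[-0.06,-0.05,0.25],[0,0,0],0.2],[[-0.06,-0.05,0.25],[0,0,0],0.2]]'
python3 -m pendant '[[[-0.15,-0.3,0.6],[0,0,0],0.2],[[-0.15,-0.4,0.6],[0,0,0],0.2],[[-0.15,-0.5,0.6],[0,0,0],0.2],[[-0.15,-0.6,0.6],[0,0,0],0.2],[[-0.15,-0.6,0.5],[0,0,0],0.2],[[-0.15,-0.6,0.5],[0,0,0],0.2],[[-0.15,-0.6,0],[0,0,0],0.2],[[-0.15,-0.6,0],[0,0,0],0.2],[[-0.15,-0.6,0],[0,0,0],0.2],[[-0.15,-0.6,0],[0,0,0],0.2]]'
python3 - <<'E'
from h import *
import cv2
from scipy.optimize import least_squares as ls
def blobs(n,lo,hi,amin=25):
    g=cv2.resize(bot.capture(n),(800,600),interpolation=cv2.INTER_CUBIC);h=cv2.cvtColor(g,cv2.COLOR_BGR2HSV)
    k,_,st,c=cv2.connectedComponentsWithStats(cv2.inRange(h,lo,hi))
    return [(st[i][:5].tolist(),c[i].round(1).tolist()) for i in range(1,k) if st[i][4]>amin]
o=np.array([523.8,251.2,0]);c,s=np.cos(.716),np.sin(.716);R=np.array([[c,-s,0],[s,c,0],[0,0,1]])
for nm,q in dict(grip_up=(0,-140,150),grip_dn=(-96,-140,88),mid_trough=(0,220,36),cap_trough=(45,220,36),cap_tray=(45,28,123)).items():print(nm,*[proj(n,o+R@np.array(q)).round() for n in("top","side")])
for n in("top","side"):
    print(n,"red",blobs(n,(0,170,90),(6,255,255)));print("blue",blobs(n,(105,150,50),(122,255,255)));print("yel",blobs(n,(14,70,110),(26,255,255),60));print("green lips",blobs(n,(65,110,30),(85,255,160),60))
E
```

```text
time: 23.15
tool_pos: [536.7, 75.2, 115.5]
tcp_rot: [-3.137, 0.298, -2.427]
contact_force: [0.1, -0.8, -0.6]
grip_width: 54.9
finger_force: 0.0
time: 23.98
tool_pos: [491.3, -87.6, 217.5]
tcp_rot: [-3.137, 0.298, -2.427]
contact_force: [-0.1, -0.6, -0.5]
grip_width: 55.3
finger_force: 0.0
grip_up [433. 226.] [318. 271.]
grip_dn [472. 278.] [370. 292.]
mid_trough [274. 385.] [489. 444.]
cap_trough [256. 365.] [462. 460.]
cap_tray [334. 281.] [359. 332.]
top red [([459, 263, 26, 25, 326], [471.8, 275.3])]
blue [([153, 27, 43, 62, 363], [175.6, 60.1]), ([180, 72, 12, 13, 68], [185.3, 78.6]), ([386, 124, 44, 39, 949], [407.5, 143.2]), ([244, 197, 20, 21, 328], [253.5, 206.9]), ([524, 243, 35, 54, 1027], [540.5, 271.0]), ([242, 359, 20, 22, 203], [250.9, 369.1]), ([323, 454, 22, 14, 106], [333.7, 460.5])]
yel [([90, 172, 14, 36, 312], [96.4, 187.1]), ([105, 200, 7, 23, 90], [108.1, 211.0]), ([17, 240, 53, 51, 553], [43.6, 265.2]), ([473, 264, 11, 11, 65], [478.1, 268.7]), ([268, 370, 36, 40, 570], [286.5, 387.2]), ([351, 417, 28, 31, 440], [362.2, 432.4])]
green lips [([303, 157, 28, 30, 466], [316.8, 172.7]), ([314, 245, 44, 41, 106], [333.6, 266.8]), ([131, 282, 12, 11, 111], [136.1, 286.9])]
side red [([357, 281, 25, 22, 312], [369.0, 291.3])]
blue [([209, 268, 30, 9, 136], [223.3, 271.9]), ([0, 295, 38, 56, 1365], [17.4, 328.0]), ([218, 393, 33, 28, 728], [233.8, 406.1]), ([576, 410, 12, 18, 105], [581.2, 418.5]), ([459, 449, 19, 13, 147], [467.5, 453.8])]
yel [([520, 375, 35, 20, 342], [536.7, 386.7]), ([474, 407, 50, 34, 422], [496.4, 420.6]), ([35, 583, 90, 17, 896], [81.1, 593.4])]
green lips [([311, 322, 52, 45, 381], [338.0, 344.5])]
```

```bash
python3 -c "
from plant import bot
print(bot.close_job())"
```

```text
the job is handed in; nothing more can be done
None
```

I handed the job in at about 24 s with the lever down, the bottle lying in the catch trough, the tray back level and the gripper clear; I confirmed those positions from camera colour measurements, but no verdict came back and I did not re-measure the bystanders.

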